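# Reset the centrifuge behind its push-latch flap

## Task

Clear the centrifuge alarm on the reset box with the blue flap: press down on the flap so that it pops open, press the red button inside all the way down and let it come back, then push the flap shut and press it down until it latches, and let go. Only press and push, pick nothing up; do not touch the box with the yellow flap, and leave everything else on the bench where it is.

Things in the scene. Friction and masses are not known exactly. Their poses are not given: they have to be found in the camera images.
- blue_box: white reset box fixed to the bench, 176 (x) x 150 (y) x 90 mm; origin centre of underside, z up, -x its front. Recess in its top, under the blue flap: floor 45 mm above the bench, from 75 mm before to 45 mm behind the centre (x), y +-60 mm. In it the button and, at x -48, y +37.5 mm, a black catch block 28 x 30 mm, its top 7 mm below the rim.
- blue_flap (a joint): blue flap angle, rad; 0 = shut and latched. Push-push latch: pressed down past -0.04 (3.5 mm at the pad, 3 to 5 N; hard stop -0.065) and let go, the latched flap is freed and a spring swings it up in about 1 s to its stop at 1.22 (70 degrees), where it stays. Pushed shut from there (2 to 6 N near the free edge) and down past -0.04 again, it latches when let go; with less it springs open again.
- blue_flap_pad (a point): centre of the white disc on the upper (outer) face of the blue flap, 86 mm from the hinge and 30 mm from the free edge: where to press. It moves with the flap; when shut its x, y, z axes are parallel to the box's, and its z is always the outward normal of the outer face.
- blue_flap_edge (a point): middle of the free edge of the blue flap, on its upper (outer) face, 116 mm from the hinge; moves with the flap, same axes as the pad; about 195 mm above the bench when the flap is open
- blue_flap_hinge (a point): middle of the hinge line (along the box's y) at the far side of the blue flap, on the flap's underside: 44 mm behind the box's centre, 86 mm above the bench; axes turn with the flap. The flap is a plate 116 mm long from here to its free edge at the front, 116 mm wide, 6 mm thick; shut, its top stands 2 mm above the box's rim.
- blue_button (a joint): travel of the red button in the blue box, m: 0 = up, 0.006 = fully down (about 4.5 N; it springs back)
- blue_button_top (a point): centre of the top of the red button in the blue box: 32 mm diameter, 70 mm above the bench (20 mm below the rim of the recess), 40 mm before the box's centre, 15 mm to its -y side; pressed straight down. With the flap open, its free edge is about 50 mm behind this point and well above it.
- yellow_box: the same reset box with a yellow flap, belonging to another machine; fixed to the bench, same sizes; origin centre of its underside. Must not be touched.
- jar: small specimen jar, red cap, 44 mm diameter, 55 mm tall, standing; origin centre of underside. Bystander.
- marker: marker pen lying on the bench, about 135 mm long and 18 mm thick, blue cap; origin under its middle, x along it. Bystander.
- reagent: reagent bottle, blue cap, 60 mm diameter, 120 mm tall, standing; origin centre of underside. Bystander.
- tube_rack: orange rack 70 x 160 mm full of capped tubes, 75 mm tall; origin centre of underside. Bystander.
- slide_box: purple flat box for glass slides 87 x 172 x 34 mm; origin centre of underside. Bystander.
- cell_counter: grey cell counter with a row of red and white keys, 70 x 260 x 52 mm; origin centre of underside, y along it. Bystander.

How it is judged:
By the outcome, as a careful person would: the job done as asked, in the order asked, and still so for the second after the job is handed in, with the robot touching nothing.
It also fails if it takes over 56 s, if anything falls off the work surface, if the arm or the gripper's body presses on something with over 40 N, if the wrist force passes 120 N, or if a joint passes its speed limit or range.

## Robot

A 6-joint arm with a two-finger parallel gripper is mounted at the origin on the work surface. World frame = base frame: x ahead of the robot, y to its left, z up, the work surface at z = 0. Lengths are in m, angles in rad, forces in N, time in s.
With the tool pointing down it reaches from about 0.25 to 0.775 m from the base axis. Payload 4 kg.
Tool frame: the origin (TCP) lies at the very end of the fingers, on their centre line; the grasp point (between the pads) lies 19 mm behind it; z points along the fingers, y is the direction in which the jaws open and shut (so a half turn about z gives the same grasp; the last joint's range is limited). The gripper opens to 94 mm and grips with 3 to 60 N. Pads are 16 mm wide; open, the fingers measure 119 mm over their backs; the gripper's body (75 mm by 177 mm) begins 78 mm behind the grasp point.
Start: joints at [1.163, 0.087, 1.371, -0, 1.684, -0.103], TCP at [0.165, 0.525, 0.206] pointing down, gripper open.
Joint ranges: [-3.1, 3.1], [-0.76, 2.03], [0.27, 2.55], [-1.08, 4.22], [0.17, 2.65], [-2.57, 2.57]. Speed limits (rad/s): [2.79, 2.79, 3.14, 3.14, 3.14, 3.14].

## Interface

Orientations are given as [roll, pitch, yaw] about the fixed x, y, z axes, in that order (R = Rz(yaw) Ry(pitch) Rx(roll)).
In Python, from bench import robot, cams, models gives the robot as it stands.
- The arm moves only by the tool step_arm, never from a script. Its argument "series" is a list of rows, each a list of 5 numbers: the gripper command: -1 is shut, 1 is fully open, values between are in proportion, then the shift along the tool's x, y, z in mm, then the turn about the tool's z in degrees. A call has 1 to 20 rows; each row is the pose to reach, as a shift and turn from the pose commanded when the call began, along the tool's axes at that moment; what a row does not reach only later rows make up. A row lasts 1/8 s, in which the tool goes at most 62.5 mm and 10.7 degrees, less where a joint would pass 70% of its speed; a pose out of reach is approached as far as the arm can. A call with a gripper value outside its range is refused whole. The fingers move at their own pace and stop on an object; the grip force is fixed at half the most. Time passes only in rows, so rows that repeat a pose let the fingers close. It gives the time, the measured TCP pose, the force and the opening at its end, in the units of the state.
- robot.get_obs(): the state, without advancing time (a new reading comes with each control period).
- cams.snapshot(name): name is "side" or "top" or "wrist"; returns a dict with "pixels" (384x512x3 uint8, red, green, blue), "fov_y" (degrees; the focal length in pixels is half the picture's height over the tangent of half this angle, whatever the lens; pixels are square), "cx", "cy" (the principal point, pixels), "R" (3x3) and "t" (3): a world point X has camera coordinates R X + t. Camera axes: x right, y down, z forward; pixel columns grow to the right and rows downward; lengths in m; the calibration is good to about 2 mm. A picture is of the moment at which its call begins. There is no depth.
- robot.close_job(): hands the job in, once; it reports no verdict.
Trained networks look in a picture, given as the dict that the camera call returned (one of the last four; its "shot" number tells which), for a name from the list of things; names that differ only in an ending like _2 or _b are one class to them, and where a whole thing is asked for, a point or a joint stands for the part that bears it (a point fixed in the world has none). Each returns a list of dicts, best first, with "p" (0 to 1); they miss things now and then, are a little off and sometimes report something else, mostly with a low value. They report only what shows in the picture. A call takes as long as a camera call.
- models.find_in(picture, label): "position" ([x, y, z] in m, in world coordinates, good to about 4 mm: the middle of the surface that is visible of it).
- models.pinpoint(picture, label): "position" ([x, y, z] in m, in world coordinates, good to about 4 mm: a listed point, or the origin of a listed thing).
The state is a dict: "time": time; "joint_positions": joint angles; "qvel": joint speeds; "joint_torque": joint torques, N m; "tool_pos": TCP position; "ee_rot": TCP orientation; "wrist_force": force on the tool from outside, world axes, zero at the start; "wrist_torque": the same for the moment, N m; "width": finger opening in m.
Only numpy, scipy, OpenCV 4.12 (cv2) and the standard library are available. Lean on these libraries where they do the work, as an engineer would, in place of code of your own. Each camera call takes 0.05 s, during which the arm holds its last target. There are 200 camera calls.

## Working session

There is one attempt and no reset: what is moved stays moved. The work goes in short steps, Python scripts to look and compute and a tool call to move; the robot and the scene stay as the last step left them, time stands still between calls to the robot, and variables do not carry over. Pictures are saved under pics/ and viewed, about 8 in all and at most 12, crops included, and the job is handed in when it is done.

Besides the shell and the picture viewer there is one more tool, called in YAML: its name, and indented under it one key for each argument. step_arm: Moves the arm, as the interface text tells. Its arguments: {"type":"object","properties":{"series":{"type":"array","items":{"type":"array","items":{"type":"number"}}}},"required":["series"]}

```bash
mkdir -p pics
python3 - <<'E'
from bench import robot,cams,models
import cv2,numpy as np
o=robot.get_obs();print(o['time'],o['tool_pos'],o['ee_rot'],o['wrist_force'],o['width'])
ims=[]
for n in ['top','side']:
    s=cams.snapshot(n);ims.append(s['pixels'])
    for l in ['blue_box','blue_flap_pad','blue_flap_edge','blue_flap_hinge','yellow_box','blue_button_top','jar','reagent','tube_rack']:
        r=models.pinpoint(s,l)
        print(n,l,[(np.round(d['position'],3).tolist(),round(d['p'],2)) for d in r[:2]])
    cv2.imwrite(f'pics/{n}1.png',s['pixels'][:,:,::-1])
E
```

```text
0.0 [0.16484717 0.52414833 0.20432275] [-3.13944059e+00 -2.28003200e-04  2.83679067e+00] [ 0.37868169  0.612438   -0.23745752] 0.09409639597385551
top blue_box [([0.565, 0.223, -0.001], 0.88)]
top blue_flap_pad [([0.523, 0.22, 0.093], 0.67)]
top blue_flap_edge [([0.489, 0.218, 0.096], 0.96)]
top blue_flap_hinge [([0.606, 0.23, 0.087], 0.92)]
top yellow_box [([0.592, -0.194, -0.001], 0.67), ([0.477, 0.392, 0.0], 0.49)]
top blue_button_top []
top jar [([0.441, 0.012, 0.001], 0.61), ([0.562, 0.222, -0.003], 0.58)]
top reagent [([0.769, -0.155, 0.0], 0.58)]
top tube_rack [([0.475, 0.394, 0.002], 0.93), ([0.777, 0.04, 0.001], 0.67)]
side blue_box [([0.56, 0.218, 0.003], 0.77), ([0.767, -0.152, 0.0], 0.42)]
side blue_flap_pad [([0.525, 0.218, 0.094], 0.55)]
side blue_flap_edge [([0.491, 0.218, 0.094], 0.77)]
side blue_flap_hinge [([0.603, 0.224, 0.086], 0.58)]
side yellow_box [([0.593, -0.201, 0.0], 0.64), ([0.49, 0.215, 0.092], 0.15)]
side blue_button_top [([0.394, 0.162, 0.001], 0.69)]
side jar [([0.781, 0.041, -0.001], 0.7), ([0.441, 0.012, 0.003], 0.65)]
side reagent [([0.771, -0.156, -0.001], 0.56)]
side tube_rack [([0.476, 0.391, 0.004], 0.87)]
```

View pics/top1.png

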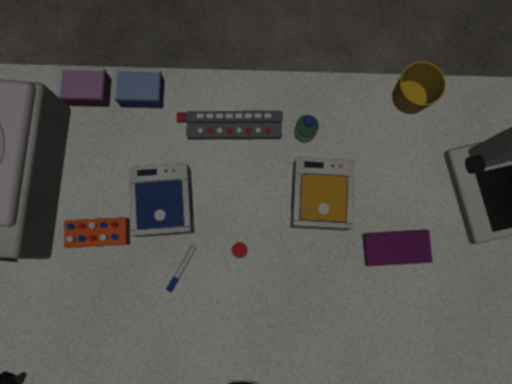

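View pics/side1.png

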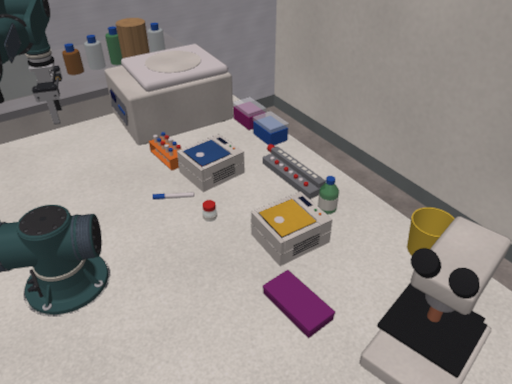

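The blue box is at top-view pixel (160,200), with its white pad at (160,215), and the networks agree: centre about (0.563, 0.220), yaw about 0.06. The yellow box is at (323,195), well clear. Next I move above the blue pad with the gripper shut and the jaw axis along the box's y.

step_arm:
  series:
    - [-1,-60,-25,0,-10]
    - [-1,-115,-49,0,-21]
    - [-1,-170,-72,0,-21]
    - [-1,-225,-95,0,-21]
    - [-1,-280,-118,0,-21]
    - [-1,-335,-142,10,-21]
    - [-1,-390,-165,25,-21]
    - [-1,-434,-184,45,-21]
    - [-1,-434,-184,45,-21]
    - [-1,-434,-184,45,-21]

```text
time: 2.25
tool_pos: [0.5235, 0.2193, 0.1607]
ee_rot: [3.141, -0.0, -3.08]
wrist_force: [-0.6, -0.2, 0.1]
width: 0.0008
```

Run:
```python
from bench import robot,cams,models
import cv2,numpy as np
o=robot.get_obs();print(o['time'],o['tool_pos'],o['ee_rot'],o['wrist_force'],o['width'])
for n in ['wrist','top','side']:
    s=cams.snapshot(n)
    for l in ['blue_box','blue_flap_pad','blue_flap_edge','blue_flap_hinge']:
        r=models.pinpoint(s,l)
        print(n,l,[(np.round(d['position'],4).tolist(),round(d['p'],2)) for d in r[:2]])
    if n!='top': cv2.imwrite(f'pics/{n}2.png',s['pixels'][:,:,::-1])
a=cv2.imread('pics/wrist2.png');b=cv2.imread('pics/side2.png')[90:250,120:360]
cv2.imwrite('pics/c2.png',np.hstack([cv2.resize(a,(450,338)),cv2.resize(b,(350,338))]))
```

```text
2.25 [0.5235433  0.21933753 0.16069749] [ 3.14084520e+00 -3.68221139e-04 -3.07996606e+00] [-0.61464268 -0.22560529  0.11691741] 0.000795101772065834
wrist blue_box [([0.5594, 0.2184, 0.0016], 0.56)]
wrist blue_flap_pad [([0.5212, 0.2159, 0.0939], 0.8)]
wrist blue_flap_edge [([0.4918, 0.2136, 0.0971], 0.69)]
wrist blue_flap_hinge [([0.6045, 0.2263, 0.0823], 0.91)]
top blue_box [([0.5598, 0.2267, -0.0015], 0.92)]
top blue_flap_pad [([0.5232, 0.218, 0.0906], 0.61)]
top blue_flap_edge [([0.4872, 0.2174, 0.0935], 0.83)]
top blue_flap_hinge [([0.6095, 0.2264, 0.0867], 0.63)]
side blue_box [([0.5578, 0.2196, 0.0026], 0.88)]
side blue_flap_pad [([0.5237, 0.2183, 0.0907], 0.62)]
side blue_flap_edge [([0.491, 0.2178, 0.0935], 0.62), ([0.5247, 0.2153, 0.0914], 0.53)]
side blue_flap_hinge [([0.6037, 0.2255, 0.0861], 0.59), ([0.3953, 0.164, 0.001], 0.43)]
```

View pics/c2.png

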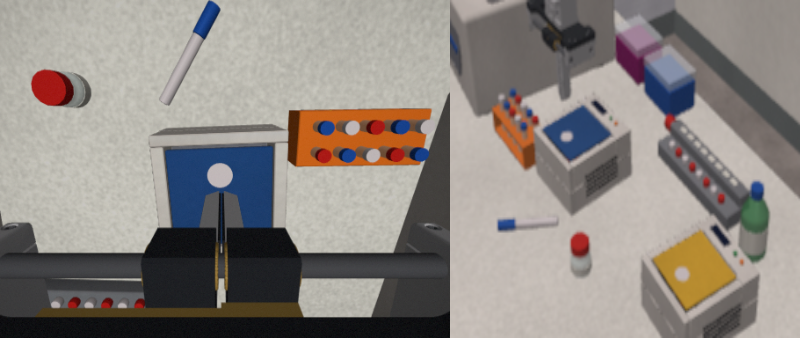

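Everything checks out: the tip is just in front of the pad, with the jaw axis square to the box. Next I press down.

step_arm:
  series:
    - [-1,2,0,45,0]
    - [-1,2,0,62,0]
    - [-1,2,0,68,0]
    - [-1,2,0,71,0]
    - [-1,2,0,73,0]
    - [-1,2,0,74,0]
    - [-1,2,0,74,0]

```text
time: 3.88
tool_pos: [0.5225, 0.2189, 0.0873]
ee_rot: [3.141, 0.002, -3.08]
wrist_force: [-1.9, -0.6, 4.1]
width: 0.0003
```

step_arm:
  series:
    - [-1,2,0,-10,0]
    - [-1,30,0,-60,0]
    - [-1,75,0,-100,0]
    - [-1,110,0,-120,0]
    - [-1,110,0,-120,0]
    - [-1,110,0,-120,0]
    - [-1,110,0,-120,0]
    - [-1,110,0,-120,0]
    - [-1,110,0,-120,0]
    - [-1,110,0,-120,0]

```text
time: 5.12
tool_pos: [0.4122, 0.212, 0.2062]
ee_rot: [-3.141, -0.001, -3.08]
wrist_force: [-1.1, -0.7, 0.3]
width: 0.0002
```

Run:
```python
from bench import robot,cams,models
import cv2,numpy as np
o=robot.get_obs();print(o['time'],o['tool_pos'],o['ee_rot'],o['wrist_force'],o['width'])
for n in ['wrist','top','side']:
    s=cams.snapshot(n)
    for l in ['blue_button_top','blue_flap_pad','blue_flap_edge','blue_flap_hinge']:
        r=models.pinpoint(s,l)
        print(n,l,[(np.round(d['position'],4).tolist(),round(d['p'],2)) for d in r[:2]])
    cv2.imwrite(f'pics/{n}3.png',s['pixels'][:,:,::-1])
a=cv2.imread('pics/wrist3.png');b=cv2.imread('pics/side3.png')[90:250,120:360]
cv2.imwrite('pics/c3.png',np.hstack([cv2.resize(a,(400,300)),cv2.resize(b,(400,300))]))
```

```text
5.125 [0.41218107 0.21196287 0.20618213] [-3.14149916e+00 -5.18822777e-04 -3.08001615e+00] [-1.06358178 -0.65869888  0.29260186] 0.0002197048996486391
wrist blue_button_top []
wrist blue_flap_pad []
wrist blue_flap_edge []
wrist blue_flap_hinge [([0.603, 0.2284, 0.0852], 0.71)]
top blue_button_top [([0.526, 0.2054, 0.064], 0.44)]
top blue_flap_pad [([0.5856, 0.2246, 0.1661], 0.81), ([0.7796, 0.0411, 0.0004], 0.48)]
top blue_flap_edge [([0.5678, 0.225, 0.1983], 0.74)]
top blue_flap_hinge [([0.3951, 0.1658, 0.002], 0.68), ([0.6103, 0.2243, 0.084], 0.63)]
side blue_button_top [([0.528, 0.2039, 0.0693], 0.5)]
side blue_flap_pad [([0.5841, 0.2212, 0.1685], 0.6)]
side blue_flap_edge [([0.5727, 0.2228, 0.197], 0.97), ([0.594, -0.2005, 0.0036], 0.5)]
side blue_flap_hinge [([0.6029, 0.2286, 0.086], 0.74), ([0.5709, 0.2216, 0.1949], 0.56)]
```

View pics/c3.png

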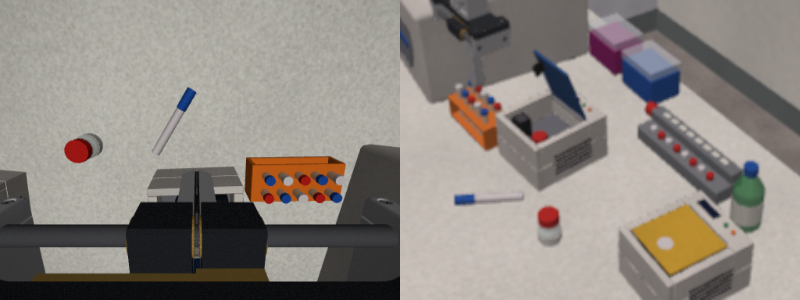

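The flap is open, and the red button shows at composite pixel (540,137) in the side view. A black hook sits on the flap's underside near (540,70). I'll zoom in to get its clearance to the gripper body.

Run:
```python
from bench import robot,cams
import cv2,numpy as np
out=[]
for n,c in (('side',(205,150)),('top',(160,190))):
    s=cams.snapshot(n);f=192/np.tan(np.radians(s['fov_y']/2))
    im=s['pixels'][:,:,::-1].copy();u0,v0=c
    K=6 if n=='side' else 6
    cr=cv2.resize(im[v0-45:v0+45,u0-33:u0+33],None,fx=K,fy=K,interpolation=cv2.INTER_CUBIC)
    H=np.array([.6055,.2255,.086]);y=.065;ex=np.array([np.cos(y),np.sin(y),0]);ey=np.array([-np.sin(y),np.cos(y),0]);ez=np.array([0,0,1])
    d=-np.cos(1.22)*ex+np.sin(1.22)*ez; nn=np.sin(1.22)*ex+np.cos(1.22)*ez
    P={'b':H-84*ex/1e3-.015*ey-.016*ez}
    for k,yy in (('L',58),('R',-58),('h',37.5)): P[k]=H+.116*d+yy/1e3*ey
    P['h15']=P['h']-.015*nn-.01*d
    for k,p in P.items():
        q=s['R']@p+s['t'];u=f*q[0]/q[2]+s['cx'];v=f*q[1]/q[2]+s['cy']
        c=(int((u-u0+33)*K),int((v-v0+45)*K));print(n,k,c,np.round(p,4))
        cv2.circle(cr,c,3,(0,255,0),-1)
    out.append(cr)
cv2.imwrite('pics/z.png',np.hstack(out))
```

```text
side b (183, 334) [0.5227 0.2051 0.07  ]
side L (164, 63) [0.562  0.2808 0.1949]
side R (279, 147) [0.5695 0.165  0.1949]
side h (184, 77) [0.5633 0.2603 0.1949]
side h15 (169, 106) [0.5527 0.2596 0.1804]
top b (234, 418) [0.5227 0.2051 0.07  ]
top L (-8, 281) [0.562  0.2808 0.1949]
top R (290, 269) [0.5695 0.165  0.1949]
top h (44, 279) [0.5633 0.2603 0.1949]
top h15 (52, 311) [0.5527 0.2596 0.1804]
```

View pics/z.png

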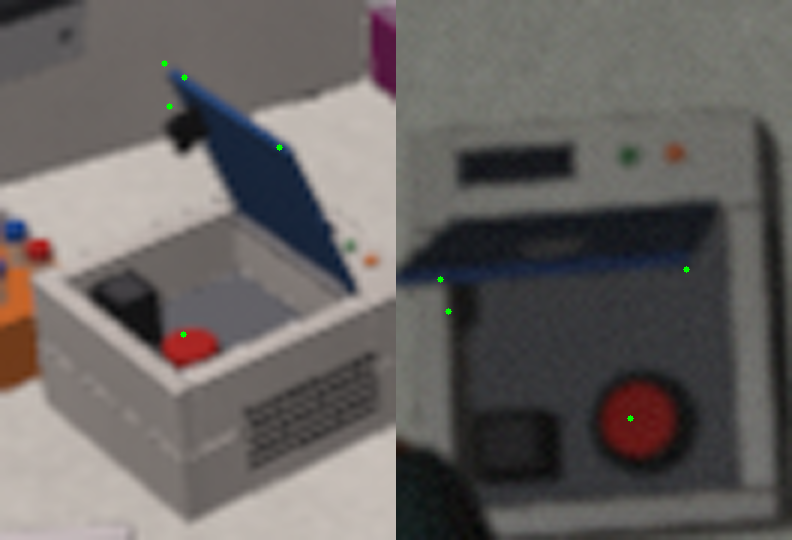

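The hook sticks out forward of the open flap on the +y side, at about z 0.17 and x 0.55. So I'll press the button 10 mm forward of its centre, with the gripper turned 7° so the body clears both the hook and the flap's right-hand corner.

step_arm:
  series:
    - [-1,-50,-8,0,-7]
    - [-1,-101,-15,20,-7]
    - [-1,-101,-15,70,-7]
    - [-1,-101,-15,110,-7]
    - [-1,-101,-15,130,-7]
    - [-1,-101,-15,136,-7]
    - [-1,-101,-15,139,-7]
    - [-1,-101,-15,142,-7]
    - [-1,-101,-15,143,-7]
    - [-1,-101,-15,143,-7]

```text
time: 7.22
tool_pos: [0.5144, 0.2035, 0.0646]
ee_rot: [3.141, 0.002, -2.958]
wrist_force: [-1.3, 0.1, 4.3]
width: 0.0004
```

step_arm:
  series:
    - [-1,0,0,1.5,0]
    - [-1,0,0,2,0]
    - [-1,0,0,2,0]

```text
time: 7.6
tool_pos: [0.5145, 0.2035, 0.0641]
ee_rot: [3.141, 0.002, -2.958]
wrist_force: [-3.9, -1.6, 11.6]
width: 0.0007
```

The force rose to 11.6 N at z = 0.064, so the button is bottomed. I lift straight out and square up again.

step_arm:
  series:
    - [-1,0,0,-8,0]
    - [-1,0,0,-40,0]
    - [-1,0,0,-95,0]
    - [-1,0,0,-150,0]
    - [-1,0,0,-195,7]
    - [-1,0,0,-195,7]
    - [-1,0,0,-195,7]

```text
time: 8.48
tool_pos: [0.5136, 0.2032, 0.2551]
ee_rot: [-3.141, -0.001, -3.079]
wrist_force: [0.4, 0.0, -0.7]
width: 0.0001
```

Run:
```python
from bench import robot,cams,models
import numpy as np
o=robot.get_obs();print(o['time'],o['tool_pos'],o['ee_rot'],o['wrist_force'])
for n in ['wrist','top','side']:
    s=cams.snapshot(n)
    for l in ['blue_button_top','blue_flap_pad','blue_flap_edge','blue_flap_hinge']:
        r=models.pinpoint(s,l)
        print(n,l,[(np.round(d['position'],4).tolist(),round(d['p'],2)) for d in r[:2]])
```

```text
8.475 [0.51363946 0.2031931  0.25506641] [-3.14139321e+00 -1.43753623e-03 -3.07921471e+00] [ 0.43320072  0.00596504 -0.66277923]
wrist blue_button_top [([0.5241, 0.2056, 0.0684], 0.83)]
wrist blue_flap_pad [([0.5819, 0.2235, 0.166], 0.75)]
wrist blue_flap_edge [([0.5735, 0.2197, 0.2028], 0.93)]
wrist blue_flap_hinge [([0.606, 0.2272, 0.0829], 0.74), ([0.5701, 0.2208, 0.2026], 0.52)]
top blue_button_top []
top blue_flap_pad [([0.5852, 0.2242, 0.1668], 0.59), ([0.611, 0.2243, 0.0866], 0.43)]
top blue_flap_edge [([0.5694, 0.2253, 0.2006], 0.77), ([0.3931, 0.1638, 0.0028], 0.61)]
top blue_flap_hinge [([0.6104, 0.2285, 0.0854], 0.47)]
side blue_button_top [([0.5241, 0.2026, 0.0671], 0.59)]
side blue_flap_pad [([0.5858, 0.2263, 0.1672], 0.96), ([0.5598, 0.2174, 0.0008], 0.68)]
side blue_flap_edge [([0.5723, 0.2247, 0.1976], 0.94)]
side blue_flap_hinge [([0.6045, 0.2251, 0.0829], 0.65), ([0.4603, -0.3996, 0.0031], 0.25)]
```

The flap is still open and the points match the geometry (hinge x about 0.607). I go over the flap, drop behind its free edge, and sweep it down along its arc.

step_arm:
  series:
    - [-1,-50,8,0,0]
    - [-1,-100,16,0,0]
    - [-1,-100,16,35,0]
    - [-1,-100,16,71,0]
    - [-1,-85,16,73,0]
    - [-1,-74,16,74,0]
    - [-1,-66,16,77,0]
    - [-1,-58,16,80,0]

```text
time: 10.22
tool_pos: [0.5714, 0.2227, 0.1776]
ee_rot: [3.141, 0.004, -3.08]
wrist_force: [2.3, -0.2, -0.4]
width: 0.0006
```

step_arm:
  series:
    - [-1,8,0,4,0]
    - [-1,15,0,9.5,0]
    - [-1,22,0,15,0]
    - [-1,28,0,21,0]
    - [-1,34,0,28,0]
    - [-1,38.5,0,35,0]
    - [-1,43,0,43,0]
    - [-1,47,0,50,0]
    - [-1,50,0,59,0]
    - [-1,52,0,67,0]
    - [-1,52,0,67,0]

```text
time: 11.6
tool_pos: [0.518, 0.2195, 0.1083]
ee_rot: [-3.141, -0.002, -3.08]
wrist_force: [-0.9, -2.6, 2.8]
width: 0.0005
```

Run:
```python
from bench import robot,cams,models
import cv2,numpy as np
o=robot.get_obs();print(o['time'],o['tool_pos'],o['ee_rot'],o['wrist_force'])
a=cams.snapshot('wrist')['pixels'];b=cams.snapshot('side')['pixels'][100:190,160:280]
cv2.imwrite('pics/c5.png',np.hstack([cv2.resize(a,(400,300)),cv2.resize(b,(400,300),interpolation=2)])[:,:,::-1])
```

```text
11.6 [0.51800164 0.21948636 0.10825481] [-3.14138701e+00 -2.13513906e-03 -3.07981232e+00] [-0.9400917  -2.64962796  2.76856316]
```

View pics/c5.png

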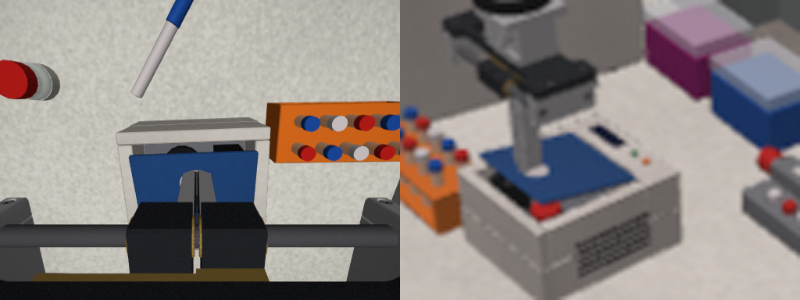

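The flap is nearly shut and the finger sits on the pad, at composite pixel (535,170). I press down the rest of the way.

step_arm:
  series:
    - [-1,1,0,8,0]
    - [-1,2,0,15,0]
    - [-1,2,0,19,0]
    - [-1,2,0,21,0]
    - [-1,2,0,22.5,0]
    - [-1,2,0,22.5,0]
    - [-1,2,0,22.5,0]

```text
time: 12.58
tool_pos: [0.5167, 0.2198, 0.0869]
ee_rot: [3.141, -0.0, -3.08]
wrist_force: [-1.7, 0.1, 3.7]
width: 0.0007
```

That is the same depth and force as the press that freed it, about -0.057 rad. I release and lift.

step_arm:
  series:
    - [-1,0,0,-10,0]
    - [-1,20,0,-60,0]
    - [-1,60,0,-110,0]
    - [-1,110,0,-150,0]
    - [-1,150,0,-170,0]
    - [-1,150,0,-170,0]
    - [-1,150,0,-170,0]
    - [-1,150,0,-170,0]
    - [-1,150,0,-170,0]
    - [-1,150,0,-170,0]

```text
time: 13.82
tool_pos: [0.3674, 0.2101, 0.2562]
ee_rot: [-3.141, -0.002, -3.08]
wrist_force: [0.3, -0.3, -0.2]
width: 0.0004
```

Run:
```python
from bench import robot,cams,models
import cv2,numpy as np
o=robot.get_obs();print(o['time'],o['tool_pos'],o['wrist_force'])
S={n:cams.snapshot(n) for n in ['top','side']}
for n,s in S.items():
    for l in ['blue_flap_pad','blue_flap_edge','jar','marker','reagent','tube_rack','yellow_box']:
        print(n,l,[(np.round(d['position'],3).tolist(),round(d['p'],2)) for d in models.pinpoint(s,l)[:1]])
a=S['top']['pixels'][130:280,50:250];b=S['side']['pixels'][90:240,140:340]
cv2.imwrite('pics/c6.png',np.hstack([cv2.resize(x,(400,300),interpolation=2) for x in (a,b)])[:,:,::-1])
```

```text
13.825 [0.36735081 0.21010392 0.2561593 ] [ 0.2897544  -0.28542926 -0.17701558]
top blue_flap_pad [([0.521, 0.219, 0.092], 0.72)]
top blue_flap_edge [([0.489, 0.219, 0.093], 0.69)]
top jar [([0.438, 0.014, 0.002], 0.71)]
top marker [([0.392, 0.165, 0.002], 0.75)]
top reagent [([0.767, -0.157, 0.002], 0.92)]
top tube_rack [([0.477, 0.397, 0.002], 0.69)]
top yellow_box [([0.591, -0.197, -0.002], 0.92)]
side blue_flap_pad [([0.524, 0.217, 0.095], 0.73)]
side blue_flap_edge [([0.489, 0.218, 0.09], 0.97)]
side jar [([0.44, 0.011, -0.001], 0.65)]
side marker [([0.391, 0.165, -0.0], 0.68)]
side reagent [([0.767, -0.156, 0.002], 0.91)]
side tube_rack [([0.476, 0.39, 0.0], 0.69)]
side yellow_box [([0.594, -0.2, 0.003], 0.59)]
```

View pics/c6.png

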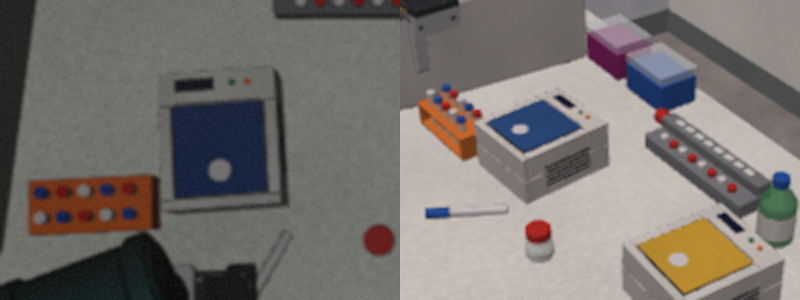

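The flap lies flush in both views (pad at composite pixels (220,170) and (520,128)), it has stayed down for over a second, and the robot is clear. I hand the job in.

```bash
python3 -c "
from bench import robot
print(robot.close_job())"
```

```text
the job is handed in; nothing more can be done
None
```

The alarm reset on the blue box is done and handed in at about 14 s of the 56 s allowed.

- **Opening:** I pressed the flap at its pad with about 4 N, down to z 0.087. It popped fully open.
- **Button:** I pressed the red button to its stop. The force rose from 4.3 N to 11.6 N at z = 0.064, which is the full 6 mm of travel. I then lifted clear; the camera networks put the released button's top at 67–68 mm, against 70 mm when up. That is within their 4 mm error, so it is not a sharp check that it came all the way back.
- **Closing:** I swept the flap shut from behind its free edge and pressed it down to about -0.057 rad with 3.7 N, past the -0.04 needed to latch.

**Last checks:**
- More than 1 s after release, both views showed the flap flush. They put the pad at z 0.092–0.095 and the edge at 0.090–0.093, where 0.092 is shut.
- The wrist force was near zero and the arm was clear of everything.
- The yellow box and four of the bystanders (jar, marker, reagent bottle, tube rack) were within a few mm of their earlier readings. I did not re-measure the slide box or the cell counter; the arm did not go near the slide box, and near the counter it only passed well above its height.
- No check failed. A few low-confidence network reports named the wrong thing, and I discarded them.

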